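# Hold a mounting bar up behind the deck of a radio unit

## Robot

A 6-joint arm with a two-finger parallel gripper is mounted at the origin on a cart in front of the work surface, level with it; the furniture and walls round the work are solid. World frame = base frame: x ahead of the robot, y to its left, z up, the work surface at z = 0. Lengths are in mm, angles in rad, forces in N, time in s.
With the tool pointing down it reaches from about 150 to 775 mm from the base axis. Payload 6.1 kg.
Tool frame: the origin (TCP) lies on the centre line of the jaws, within the pads' length; the fingertips stand 8 mm ahead of it and the grasp point (between the pads) lies 11 mm behind it; z points along the fingers, y is the line along which they close (so a half turn about z gives the same grasp; the last joint's range is limited). The gripper opens to 85 mm and grips with 20 to 120 N. Pads are 22 mm wide; open, the fingers measure 114 mm over their backs; the gripper's body (76 mm by 85 mm) begins 54 mm behind the grasp point. The pads swing forward as they close: fully open they stand 13 mm farther back than shut.
Start: joints at [-1.252, 0.126, -0.04, 1.405, 0, 1.571], TCP at [164.542, -498.532, 239.295] pointing down, gripper open.
Joint ranges: [-2.72, 2.72], [-0.95, 1.95], [-1.27, 1.35], [-1.78, 2.02], [-1.46, 1.47], [-3.14, 3.14]. Speed limits (rad/s): [2.39, 2.39, 3.01, 3.14, 3.14, 3.14].

## Interface

Orientations are given as a unit quaternion [x, y, z, w].
In Python, from station import arm gives the robot as it stands. The module is installed in compiled form; this text tells all that it offers.
- The arm moves only by the tool carry_out, never from a script. Its argument "targets" is a list of rows, each a list of 4 numbers: the shift along the tool's x, y, z in cm, then the turn about the tool's z in rad. In form: [[x, y, z, roll], ...]. A call has 1 to 12 rows; each row is the pose to reach, as a shift and turn from the pose commanded when the call began, along the tool's axes at that moment; what a row does not reach only later rows make up. A row lasts 1/10 s, in which the tool goes at most 50 mm and 8.59 degrees, less where a joint would pass 70% of its speed; a pose out of reach is approached as far as the arm can. A call with a gripper value outside its range is refused whole. "hand" is the opening, from -1 (shut) to 1 (fully open), set as the call begins (left out, the last holds). The fingers move at their own pace and stop on an object; "grip_force" is the grip in N (left out, the last holds). Time passes only in rows, so rows that repeat a pose let the fingers close. It gives the time, the measured TCP pose, the force, the opening and the grip force at its end, in the units of the state.
- arm.read_state(): the state, without advancing time (a new reading comes with each control period).
- arm.capture(name): name is "scene" or "top" or "wrist"; returns a dict with "color" (420x560x3 uint8, red, green, blue), "vertical_fov" (degrees; the focal length in pixels is half the picture's height over the tangent of half this angle, whatever the lens; pixels are square), "cx", "cy" (the principal point, pixels), "camera_from_world" (4x4, takes a point from world to camera coordinates). Camera axes: x right, y up, looking along -z (the intrinsics and any distortion apply to the point x, -y, -z); pixel columns grow to the right and rows downward; lengths in mm; the calibration is good to about 2 mm. A picture is of the moment at which its call begins. There is no depth.
- arm.finish_job(): hands the job in; it is judged then, once.
The state is a dict: "time_s": time; "q": joint angles; "joint_velocities": joint speeds; "effort": joint torques, N m; "tcp_pos": TCP position; "orientation": TCP orientation; "wrist_force": force on the tool from outside, world axes, zero at the start; "ft_torque": the same for the moment, N m; "grip_width": finger opening in mm; "gripper_force": force on a finger pad.
Only numpy, scipy, OpenCV 4.12 (cv2) and the standard library are available. Lean on these libraries where they do the work, as an engineer would, in place of code of your own. Each camera call takes 0.05 s, during which the arm holds its last target. There are 200 camera calls.

## Task

Take the steel mounting bar out of the blue parts tray and pass it on the slant through the cut-out in the radio unit's deck, which is shorter than the bar; then level it inside and gently draw it up snug against the underside of the deck, bridging the length of the cut-out, with the threaded hole at each end showing whole through the deck's screw hole. Finish while holding it there with a light upward pull, so that I can put the screws in. Let nothing touch the circuit board inside, and leave the small parts in the tray where they are.

Things in the scene. Friction and masses are not known exactly. Their poses are not given: they have to be found in the camera images.
- bar: mounting bar, bare steel, a flat bar 170 long (its y axis) x 20 wide (x) x 10 thick (z), 0.10 to 0.21 kg. Origin: centre of its underside. Starts flat in the long bay of the blue tray, lying on the tray's two ribs, its underside 20 mm above the desk, its middle free for fingers. End for end it is the same; keep its top (z+, with the hole points) up.
- bar_hole_a (a point): threaded brass-rimmed hole (thread 5 mm) at the bar's y+ end: on its top face (10 mm above the underside), 74 mm from the bar's centre, 11 mm from its end
- bar_hole_b (a point): the same at the bar's y- end
- radio_unit: radio unit: closed dark steel case 140 (x) x 260 (y) x 84 high, fixed to the desk, its front with knobs to the robot. Origin: centre of its foot, on the desk; x to its back, y to its left seen from the robot. Its top is the grey deck, a 3 mm plate, top face at z = 84. Inside it is free, 134 (x) x 254 (y) wide. Knobs stick out 19 mm in front, fins 10 mm behind.
- cutout (a point): centre of the deck's rectangular cut-out, 84 (x) x 120 (y), at the deck's underside (z = 81 of the unit); axes as the unit's. Its diagonal is 146 mm, so the 170 mm bar cannot pass flat: one end goes in first, under a short edge (67 mm of room beyond it), until the other end clears the opposite short edge.
- deck_hole_left (a point): screw hole, 14 mm wide, in the deck at the left (y+) end of the cut-out, 74 mm from the cut-out's centre; point at the deck's underside
- deck_hole_right (a point): the same at the right (y-) end
- circuit_board: green circuit board fixed in the radio unit, over its whole floor. Origin as the unit's (on the desk below it). Its surface is at z = 16, 65 mm below the deck's underside; flat chips to z = 18; taller parts (to z = 38) only more than 40 mm to the front or back of the unit's middle line, mostly under the deck's long edges.
- tray: blue parts tray 155 (x) x 200 (y) x 30 high, walls and floor 3 mm, fixed to the desk. Origin: centre of its underside. The bar's bay, at the robot's side, is 102 (x) x 194 (y), centred at x = -23.5; two ribs, 8 mm wide, tops 20 mm above the desk, cross it at y = -55 and +55. Behind it (x+) are three cells, 44 (x) x about 63 (y), a small part in each.
- coax_adaptor_1: pale metal coax adaptor, 18x20x32 mm, standing loose on end in one of the tray's small cells; origin: centre of its underside
- coax_adaptor_2: shorter coax adaptor, 18x20x26 mm, standing loose on end in another small cell; origin: centre of its underside
- ferrite_clip: black clip-on ferrite block, 37x26x25 mm, lying loose in the remaining small cell; origin: centre of its underside

How it is judged (in metres and radians):
On the way, in this order (a step that is already met when the one before it is completed fails the run):
1. the bar is lifted out of the tray in the gripper (height (world z) of bar above 0.045 m and contact force between bar and the fingers above 1 N and contact force between bar and tray below 0.05 N), for 0.2 s.
2. the whole bar is inside the radio unit, below the deck, in the gripper (z of each of bar_hole_a, bar_hole_b in the frame of cutout below 0.001 m and y of bar_hole_a in the frame of cutout between -0.13 and 0.13 m and x of bar_hole_a in the frame of cutout between -0.07 and 0.07 m and y of bar_hole_b in the frame of cutout between -0.13 and 0.13 m and x of bar_hole_b in the frame of cutout between -0.07 and 0.07 m and contact force between bar and the fingers above 1 N), for 0.2 s.
At the end, for the whole second after the job is handed in: The gripper still holds the bar inside the unit, at rest, pressed up on the deck's underside with 0.5 to 40 N; its two hole points within 4.5 mm horizontally of the two deck screw holes, either way round, and 2.5 mm below to 1.5 mm above the underside; nothing else carries it (((horizontal distance between bar_hole_a and deck_hole_left below 0.0045 m and horizontal distance between bar_hole_b and deck_hole_right below 0.0045 m) or (horizontal distance between bar_hole_a and deck_hole_right below 0.0045 m and horizontal distance between bar_hole_b and deck_hole_left below 0.0045 m)) and z of bar_hole_a in the frame of cutout between -0.0025 and 0.0015 m and z of bar_hole_b in the frame of cutout between -0.0025 and 0.0015 m and contact force between bar and radio_unit between 0.5 and 40 N and contact force between bar and the fingers above 1 N and linear speed of bar below 0.01 m/s and contact force between bar and circuit_board below 0.05 N); the arm keeps its last pose, push and grip.
It fails at once if the circuit board is touched with more than 2 N (contact force between circuit_board and anything else above 2 N).
It fails at once if the bar is forced against the radio unit with more than 60 N (contact force between bar and radio_unit above 60 N).
It fails at once if a small part in the tray is moved more than 15 mm or knocked over (distance of any of coax_adaptor_1, ferrite_clip, coax_adaptor_2 from where it was at the start of the episode above 0.015 m or angle between any of coax_adaptor_1, ferrite_clip, coax_adaptor_2's own z axis and vertical above 0.4 rad).
It also fails if it takes over 45 s, if anything falls off the work surface, if the arm or the gripper's body presses on something with over 40 N, if the wrist force passes 120 N, or if a joint passes its speed limit or range.

## Working session

There is one attempt and no reset: what is moved stays moved. The work goes in short steps, Python scripts to look and compute and a tool call to move; the robot and the scene stay as the last step left them, time stands still between calls to the robot, and variables do not carry over. Pictures are saved under pics/ and viewed, at most 10 in all, crops included, and the job is handed in when it is done.

Besides the shell and the picture viewer there is one more tool, called after ">>>" as a command line: name --pt "numbers of a row" for each row, then --argument value for the rest. carry_out: Moves the arm, as the interface text tells. Its arguments: {"type":"object","properties":{"targets":{"type":"array","items":{"type":"array","items":{"type":"number"}}},"hand":{"type":"number"},"grip_force":{"type":"number"}},"required":["targets"]}

```bash
mkdir -p pics; ls; cat > h.py <<'E'
import numpy as np,cv2
from station import arm
def snap(n,f):
    c=arm.capture(n); np.savez('pics/'+f+'.npz',**{k:v for k,v in c.items()})
    cv2.imwrite('pics/'+f+'.png',c['color'][:,:,::-1]); return c
def K(c):
    h=c['color'].shape[0]; f=h/2/np.tan(np.radians(float(c['vertical_fov']))/2)
    return f,float(c['cx']),float(c['cy']),np.array(c['camera_from_world'])
def ray(c,u,v,z):
    f,cx,cy,T=K(c); d=np.array([(u-cx)/f,-(v-cy)/f,-1.]); R=T[:3,:3]; o=-R.T@T[:3,3]; d=R.T@d
    return o+d*(z-o[2])/d[2]
def proj(c,p):
    f,cx,cy,T=K(c); q=T[:3,:3]@np.array(p,float)+T[:3,3]; return cx+f*q[0]/-q[2], cy-f*q[1]/-q[2]
E
python3 - <<'E'
from h import *
print(arm.read_state())
for n in ['scene','top','wrist']:
    c=snap(n,n+'0'); print(n,{k:v for k,v in c.items() if k!='color'})
E
```

```text
pics
{'time_s': 0.0, 'q': array([-1.25199568e+00,  1.26397208e-01, -4.06145263e-02,  1.40546165e+00,
       -2.17677776e-05,  1.57081186e+00]), 'joint_velocities': array([ 0.00168421, -0.00181052,  0.00093256, -0.00042556, -0.00222127,
        0.00087916]), 'effort': array([ 4.00702818e-03, -4.35911143e+01,  3.52926636e+01,  1.73220917e-02,
        1.64320895e-04, -2.47447502e-05]), 'tcp_pos': array([ 164.41096939, -498.14615877,  238.51649458]), 'orientation': array([ 9.87323529e-01,  1.58718450e-01, -1.43848486e-04, -8.26167973e-04]), 'wrist_force': array([-0.45105298, -0.37732182,  0.65092339]), 'ft_torque': array([ 0.02127537,  0.00477402, -0.03579423]), 'gripper_force': 0.0, 'grip_width': 85.42055875050428}
scene {'vertical_fov': 52.96638454482359, 'cx': 282.2565748649714, 'cy': 211.0806887952346, 'camera_from_world': array([[-4.47289128e-01,  8.94359762e-01,  7.28366496e-03,
         4.08299975e+02],
       [-7.87453498e-01, -3.97658276e-01,  4.70940425e-01,
         3.14438241e+02],
       [ 4.24086576e-01,  2.04910985e-01,  8.82134947e-01,
        -1.21802034e+03],
       [ 0
[... 288 characters left out ...]
888470e-01,  1.79643631e-02,  1.88606242e-01,
        -5.38425978e+02],
       [-1.88751251e-01,  6.73567671e-03,  9.82001831e-01,
        -8.12423418e+02],
       [ 0.00000000e+00,  0.00000000e+00,  0.00000000e+00,
         1.00000000e+00]])}
wrist {'vertical_fov': 63.84658685712891, 'cx': 281.55741787354765, 'cy': 207.38288203277733, 'camera_from_world': array([[ 3.14628262e-01, -9.49214480e-01, -9.62713690e-04,
        -5.26554059e+02],
       [ 9.08909553e-01,  3.01560819e-01, -2.88000862e-01,
         3.72365647e+01],
       [ 2.73664905e-01,  8.97381910e-02,  9.57629666e-01,
        -3.78973738e+02],
       [ 0.00000000e+00,  0.00000000e+00,  0.00000000e+00,
         1.00000000e+00]])}
```

View pics/top0.png

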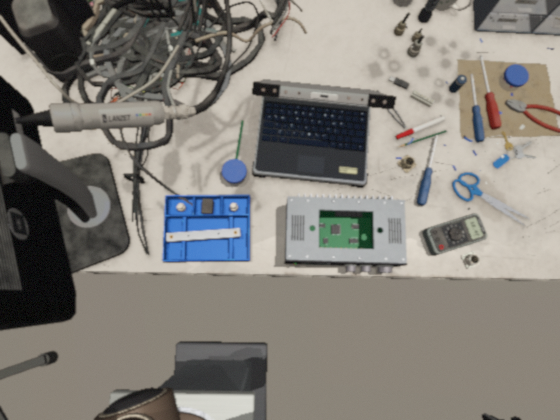

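View pics/scene0.png

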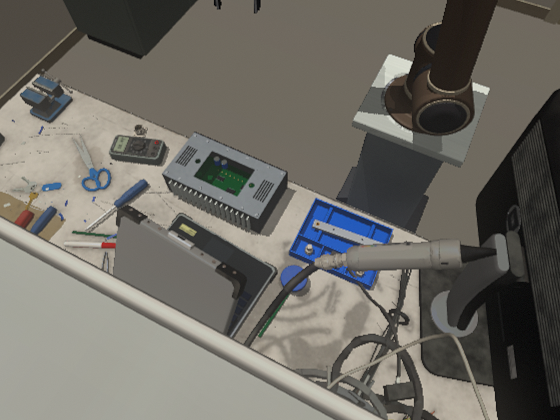

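The top view shows the tray around (207,228), with the bar's ends at about (170,238) and (240,233). The unit's cut-out is around (346,230), and the deck screw holes are at about (311,230) and (380,230). The scene view agrees with this.

```bash
python3 - <<'E'
from h import *
c=dict(np.load('pics/top0.npz'))
for n,u,v,z in [('barL',170,238,30),('barR',238,234,30),('trayTL',166,196,30),('trayBR',250,260,30),('trayTR',249,196,30),('trayBL',165,261,30),('holeL',311,230,84),('holeR',380,230,84),('cutTL',319,210,84),('cutBR',373,250,84),('unitTL',287,198,84),('unitTR',405,199,84),('unitBR',406,263,84)]:
    print(n,ray(c,u,v,z).round(1))
im=cv2.imread('pics/top0.png')[180:290,150:420]
cv2.imwrite('pics/top0c.png',cv2.resize(im,None,fx=2.9,fy=2.9,interpolation=cv2.INTER_CUBIC))
E
```

```text
barL [491.7  40.5  30. ]
barR [ 503.8 -115.7   30. ]
trayTL [591.   56.8  30. ]
trayBR [ 444.4 -145.2   30. ]
trayTR [ 594.7 -138.4   30. ]
trayBL [438.8  48.2  30. ]
holeL [ 507.7 -279.3   84. ]
holeR [ 510.4 -430.    84. ]
cutTL [ 552.6 -296.9   84. ]
cutBR [ 466.4 -413.3   84. ]
unitTL [ 578.4 -226.2   84. ]
unitTR [ 581.  -488.1   84. ]
unitBR [ 439.7 -483.5   84. ]
```

View pics/top0c.png

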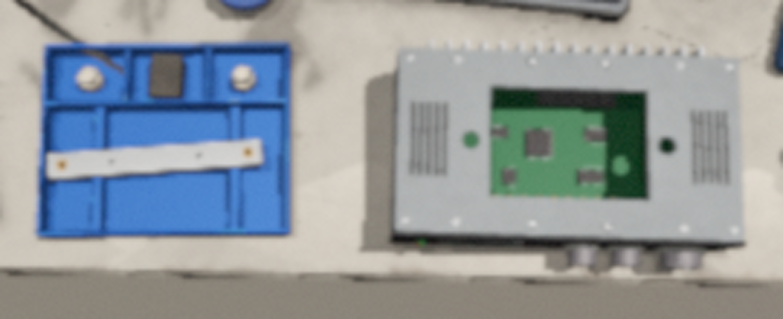

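The crop shows the bar near-level in the bay, with its holes at about px (171,237) and (235.5,232.5). The deck holes are at about (312.4,228) and (380,230). Their spacing of about 150 mm fits the stated 148 mm, so I'll move above the bar and look with the wrist camera.

>>> carry_out --pt "46.3 -33.4 7 -1.318" --pt "46.3 -33.4 7 -1.318" --pt "46.3 -33.4 7 -1.318" --pt "46.3 -33.4 7 -1.318" --pt "46.3 -33.4 7 -1.318" --pt "46.3 -33.4 7 -1.318" --pt "46.3 -33.4 7 -1.318" --pt "46.3 -33.4 7 -1.318" --pt "46.3 -33.4 7 -1.318" --pt "46.3 -33.4 7 -1.318" --pt "46.3 -33.4 7 -1.318" --pt "46.3 -33.4 7 -1.318" --hand 0.3

```text
time_s: 1.35
tcp_pos: [500.9, -33.1, 168.3]
orientation: [0.682, 0.731, 0.0, -0.0]
wrist_force: [-0.1, 0.0, 0.8]
grip_width: 55.8
gripper_force: 0.0
```

>>> carry_out --pt "0 0 0 0" --pt "0 0 0 0" --pt "0 0 0 0"

```text
time_s: 1.65
tcp_pos: [498.9, -36.9, 169.3]
orientation: [0.684, 0.73, -0.0, -0.0]
wrist_force: [-0.0, -0.3, 0.7]
grip_width: 55.3
gripper_force: 0.0
```

```bash
python3 - <<'E'
from h import *
c=snap('wrist','w1'); s=arm.read_state(); print(s['tcp_pos'],s['orientation'],s['grip_width'],s['q'],s['time_s'])
for p in [(493,38,30),(503,-110,30)]: print(proj(c,p))
E
```

```text
[498.97018214 -37.19362864 169.51542129] [ 6.83918619e-01  7.29558297e-01 -7.46825063e-05  8.78392843e-05] 55.34578575715341 [-7.42730062e-02  8.85646465e-02 -2.34218742e-01  1.24796999e+00
 -2.26558272e-04  1.43196785e+00] 1.7
(np.float64(278.6142531806474), np.float64(101.0023162752875))
(np.float64(279.2087271060448), np.float64(273.4960987087382))
```

View pics/w1.png

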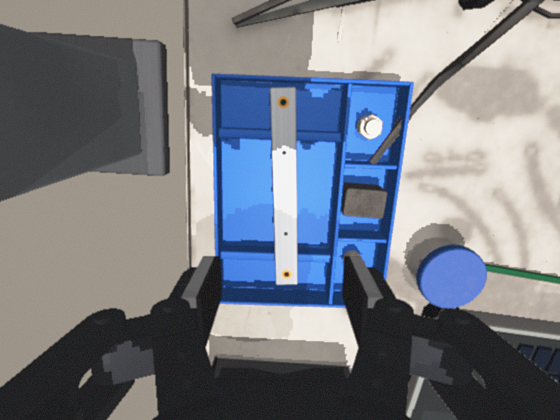

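The wrist view shows the bar's brass holes at (283,102) and (286.5,273.5). The bay runs from u≈218 to 335, so the finger opening has to be reduced to about 36 mm.

```bash
cat >> h.py <<'E'
def tool(s):
    from scipy.spatial.transform import Rotation as R
    return R.from_quat(s['orientation']).as_matrix()
def hole(c,u,v,r=9):
    "brass rim centroid near u,v"
    hsv=cv2.cvtColor(c['color'],cv2.COLOR_RGB2HSV); u0,v0=int(u)-r,int(v)-r
    w=hsv[v0:v0+2*r+1,u0:u0+2*r+1]; m=((w[...,0]>8)&(w[...,0]<30)&(w[...,1]>110))
    y,x=np.nonzero(m); return (x.min()+x.max())/2+u0,(y.min()+y.max())/2+v0,len(x)
E
python3 - <<'E'
from h import *
c=dict(np.load('pics/w1.npz')); s=arm.read_state(); T=tool(s)
P=[]
for u,v in [(283,102),(286.5,273.5)]:
    h=hole(c,u,v); p=ray(c,h[0],h[1],30); P.append(p); print(h,p.round(1))
m=(P[0]+P[1])/2; d=P[0]-P[1]; print(m,np.linalg.norm(d),np.degrees(np.arctan2(d[1],d[0])),'toolx',np.degrees(np.arctan2(T[1,0],T[0,0])))
print('shift tool',T.T@(np.array([m[0],m[1],15])-s['tcp_pos']))
E
```

```text
(np.float64(283.0), np.float64(102.0), 76) [496.4  37.5  30. ]
(np.float64(286.0), np.float64(273.5), 48) [ 509.1 -109.6   30. ]
[502.77539222 -36.05284635  30.        ] 147.62863385296507 94.92317438416393 toolx 93.6987554204024
shift tool [  0.92851773   3.86914911 154.51525479]
```

>>> carry_out --pt "0.1 0.4 5 -0.021" --pt "0.1 0.4 9 -0.021" --pt "0.1 0.4 9 -0.021" --pt "0.1 0.4 12 -0.021" --pt "0.1 0.4 14 -0.021" --pt "0.1 0.4 15.4 -0.021" --pt "0.1 0.4 15.4 -0.021" --pt "0.1 0.4 15.4 -0.021" --hand -0.15

```text
time_s: 2.5
tcp_pos: [504.3, -35.6, 17.2]
orientation: [0.676, 0.737, 0.001, 0.001]
wrist_force: [-0.2, 0.5, -0.2]
grip_width: 36.3
gripper_force: 0.0
```

>>> carry_out --pt "0 0 0 0" --pt "0 0 0 0" --pt "0 0 0 0" --pt "0 0 0 0" --pt "0 0 0 0" --pt "0 0 0 0" --hand -1 --grip_force 40

```text
time_s: 3.1
tcp_pos: [504.6, -35.4, 17.3]
orientation: [0.676, 0.737, 0.001, 0.001]
wrist_force: [-2.1, -1.4, 6.3]
grip_width: 19.2
gripper_force: 39.1
```

>>> carry_out --pt "0 0 -2 0" --pt "0 0 -4 0" --pt "0 0 -7 0" --pt "0 0 -10 0" --pt "0 0 -13 0" --pt "0 0 -13 0" --pt "0 0 -13 0"

```text
time_s: 3.8
tcp_pos: [504.0, -35.0, 146.3]
orientation: [0.676, 0.737, 0.001, 0.001]
wrist_force: [0.2, 0.7, -1.9]
grip_width: 19.2
gripper_force: 39.8
```

```bash
python3 - <<'E'
from h import *
c=snap('wrist','w2'); s=arm.read_state(); T=tool(s); print(s['tcp_pos'],s['wrist_force'],s['ft_torque'],s['grip_width'],s['gripper_force'])
t=dict(np.load('pics/top0.npz'))
# unit pose coarse from top view
A=ray(t,312.4,227.9,84);B=ray(t,380,230,84); m=(A+B)/2; d=A-B; print(A,B,m,np.linalg.norm(d[:2]),np.degrees(np.arctan2(d[1],d[0])))
print('shift to unit', T.T@(np.array([m[0],m[1],150])-s['tcp_pos']),np.degrees(np.arctan2(T[1,0],T[0,0])))
E
```

```text
[503.22305361 -34.98136124 145.1018787 ] [-0.39676744  0.35485098 -0.85903434] [-0.01552317  0.03519429  0.05818576] 19.026792476028504 39.79531645774841
[ 512.39550795 -282.33380255   84.        ] [ 510.41048561 -429.990121     84.        ] [ 511.40299678 -356.16196178   84.        ] 147.6696607027591 89.22978879219863
shift to unit [-320.67720603  -19.75035814   -4.89225063] 94.98327216901923
```

View pics/w2.png

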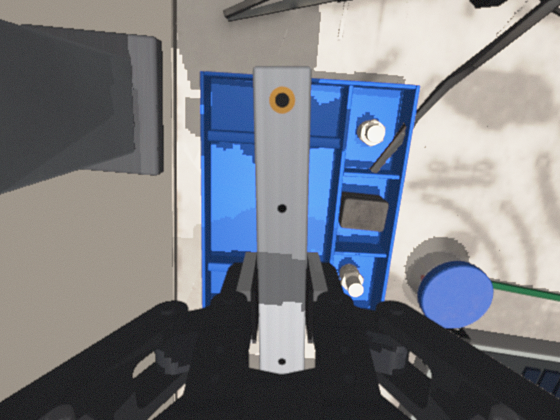

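The bar is held square in the fingers, with its +y hole at (282,100). I'll carry it to the robot side of the unit, to look at the deck past the bar.

>>> carry_out --pt "-5 -1 -1 0" --pt "-10 -2 -1 0.02" --pt "-15 -3 -1 0.04" --pt "-20 -4 -1 0.06" --pt "-25 -5 -1 0.08" --pt "-30 -6 -1 0.1" --pt "-35 -7 -1 0.1" --pt "-39 -8 -1 0.1" --pt "-40.9 -8.6 -1 0.1" --pt "-40.9 -8.6 -1 0.1" --pt "-40.9 -8.6 -1 0.1" --pt "-40.9 -8.6 -1 0.1"

```text
time_s: 5.05
tcp_pos: [453.4, -448.4, 154.7]
orientation: [0.711, 0.703, 0.0, -0.001]
wrist_force: [0.1, -0.8, -1.7]
grip_width: 19.2
gripper_force: 39.8
```

```bash
python3 - <<'E'
from h import *
c=snap('wrist','w3'); s=arm.read_state(); T=tool(s); print(s['tcp_pos'],s['wrist_force'],s['grip_width'],s['q'],np.degrees(np.arctan2(T[1,0],T[0,0])))
print(proj(c,(512,-282,84)),proj(c,(510.5,-430,84)))
E
```

```text
[ 453.62868092 -448.34759572  155.0871805 ] [-0.50998582  0.39462388 -0.37032287] 19.03331470906373 [-7.79662330e-01  3.51326615e-01  6.35858665e-02  1.28396397e+00
  2.64251931e-04  8.02456333e-01] 89.35125996330704
(np.float64(391.77476045263154), np.float64(-92.16093982123948)) (np.float64(369.7588490077549), np.float64(193.6647894561835))
```

View pics/w3.png

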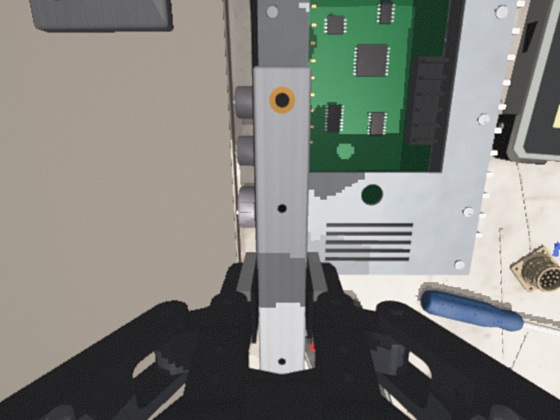

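The right deck hole is at (372,194.5), which agrees with the estimate. The cut-out's right edge is at v≈172. Next I'll shift 148 mm left and find the left hole numerically.

>>> carry_out --pt "4 0 0 0" --pt "8 0 0 0" --pt "12 0 0 0" --pt "14.8 0 0 0" --pt "14.8 0 0 0" --pt "14.8 0 0 0" --pt "14.8 0 0 0"

```text
time_s: 5.8
tcp_pos: [455.6, -302.1, 155.6]
orientation: [0.711, 0.703, -0.0, 0.0]
wrist_force: [0.4, 0.1, -1.7]
grip_width: 18.9
gripper_force: 39.8
```

```bash
cat >> h.py <<'E'
def dhole(c,u,v,r=18):
    "dark blob nearest the middle of the window on the grey deck (saturation or dark)"
    u0,v0=int(u)-r,int(v)-r; w=c['color'][v0:v0+2*r+1,u0:u0+2*r+1].astype(np.uint8)
    g=w[...,0]; t,_=cv2.threshold(g,0,255,cv2.THRESH_BINARY_INV+cv2.THRESH_OTSU); m=(g<t).astype(np.uint8)
    n,l,st,ce=cv2.connectedComponentsWithStats(m)
    k=[i for i in range(1,n) if st[i,4]>40]; k=min(k,key=lambda i:np.hypot(*(ce[i]-r)))
    return ce[k][0]+u0,ce[k][1]+v0,st[k].tolist()
E
python3 - <<'E'
from h import *
c=snap('wrist','w4'); s=arm.read_state(); T=tool(s); print(s['tcp_pos'],np.degrees(np.arctan2(T[1,0],T[0,0])))
c0=dict(np.load('pics/w3.npz'))
R=dhole(c0,372,194); B=ray(c0,R[0],R[1],84); print(R,B)
g=proj(c,(512,-282,84)); L=dhole(c,*g); A=ray(c,L[0],L[1],84); print(g,L,A)
m=(A+B)/2;d=A-B; print(m,np.linalg.norm(d),np.degrees(np.arctan2(d[1],d[0])))
h=hole(c,282,100,15); print('bar hole',h, 'rim at z', [ (ray(c,h[0],h[1],z)-s['tcp_pos'])@T for z in (s['tcp_pos'][2]+12,s['tcp_pos'][2]+13)])
for f in ('w1',):pass
E
```

```text
[ 455.44477989 -302.37284607  155.39450148] 89.24529110776047
(np.float64(371.66477272727275), np.float64(194.2471590909091), [7, 8, 22, 21, 352]) [ 511.72145774 -430.38979027   84.        ]
(np.float64(368.3517164213696), np.float64(190.49245400945742)) (np.float64(370.9641873278237), np.float64(191.06611570247935), [10, 9, 23, 21, 363]) [ 513.66770366 -282.39024636   84.        ]
[ 512.6945807  -356.39001832   84.        ] 148.01234025849845 89.24658383073596
bar hole (np.float64(282.0), np.float64(99.5), 382) rim at z [array([ 74.11842424,   1.71785998, -12.02909766]), array([ 74.10113665,   1.71677344, -13.02909122])]
```

The deck holes measure 148.0 mm apart, with their centre at (512.7,-356.4) and axis 89.25°. The tool is aligned. Next I'll go to the pre-insertion pose, with the bar centre 30 mm left of the cut-out centre.

>>> carry_out --pt "-1 3 0 0" --pt "-2.34 5.63 1 0" --pt "-2.34 5.63 3 0" --pt "-2.34 5.63 5 0" --pt "-2.34 5.63 6 0" --pt "-2.34 5.63 6 0" --pt "-2.34 5.63 6 0" --grip_force 30

```text
time_s: 6.55
tcp_pos: [511.3, -326.6, 95.8]
orientation: [0.712, 0.702, 0.0, 0.0]
wrist_force: [1.2, 0.0, -1.5]
grip_width: 18.6
gripper_force: 39.7
```

>>> carry_out --pt "0 0 0.8 0" --pt "0 0 1.2 0" --pt "0 0 1.4 0" --pt "0 0 1.6 0" --pt "0 0 1.8 0" --pt "0 0 1.8 0"

```text
time_s: 7.15
tcp_pos: [511.4, -326.5, 78.9]
orientation: [0.712, 0.702, -0.0, 0.001]
wrist_force: [-2.8, -0.1, 6.6]
grip_width: 19.2
gripper_force: 41.1
```

```bash
python3 - <<'E'
from h import *
c=snap('wrist','w5'); s=arm.read_state(); print(s['tcp_pos'],s['wrist_force'],s['ft_torque'],hole(c,282,99,20))
E
```

```text
[ 511.35326645 -326.48739193   78.94910331] [-3.8694264   0.13508819  7.10019208] [0.25778162 0.63967938 0.11398798] (np.float64(280.5), np.float64(100.0), 419)
```

>>> carry_out --pt "0 0 0.1 0" --pt "0 0 0.2 0" --pt "0 0 0.3 0" --pt "0 0 0.4 0" --pt "0 0 0.4 0" --grip_force 20 --hand -1

```text
time_s: 7.7
tcp_pos: [511.5, -326.9, 75.5]
orientation: [0.712, 0.702, -0.0, 0.002]
wrist_force: [-4.4, -0.7, 9.5]
grip_width: 18.6
gripper_force: 42.1
```

```bash
python3 - <<'E'
from h import *
c=snap('wrist','w6'); s=arm.read_state(); print(s['tcp_pos'],s['wrist_force'],s['ft_torque'],s['gripper_force'],hole(c,282,99,20))
E
```

```text
[ 511.53324588 -326.94437364   75.5780928 ] [-4.40607938 -0.54930882  8.38334055] [0.14707815 0.7712363  0.06579462] 42.04014301300049 (np.float64(279.5), np.float64(102.5), 476)
```

View pics/w6.png

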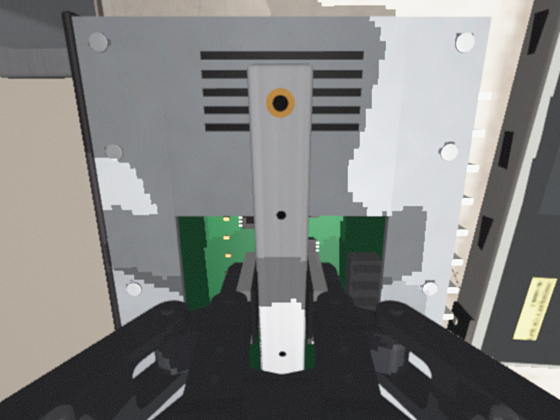

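The bar is pivoting on the cut-out's left edge: its left end has risen and the rim has grown from 382 to 476 px. I'll continue the tilt a few mm more.

>>> carry_out --pt "0 0 0.1 0" --pt "0 0 0.2 0" --pt "0 0 0.3 0" --pt "0 0 0.4 0" --pt "0 0 0.4 0"

```text
time_s: 8.25
tcp_pos: [511.5, -327.1, 71.5]
orientation: [0.712, 0.702, -0.0, 0.002]
wrist_force: [-4.0, -2.1, 9.3]
grip_width: 18.9
gripper_force: 43.0
```

```bash
cat >> h.py <<'E'
def rim(c,u,v,r=24):
    hsv=cv2.cvtColor(c['color'],cv2.COLOR_RGB2HSV); u0,v0=int(u)-r,int(v)-r
    w=hsv[v0:v0+2*r+1,u0:u0+2*r+1]; m=((w[...,0]>8)&(w[...,0]<30)&(w[...,1]>110))
    y,x=np.nonzero(m); return x.max()-x.min()+1,y.max()-y.min()+1
def pred(c,s,th,y0=1.7,dz=7.7):
    T=tool(s); p=s['tcp_pos']+T@np.array([74*np.cos(th)-5*np.sin(th),y0,-dz-74*np.sin(th)-5*np.cos(th)]); return proj(c,p)
E
python3 - <<'E'
from h import *
c=snap('wrist','w7'); s=arm.read_state(); print(s['tcp_pos'],s['wrist_force'],s['ft_torque'],s['gripper_force'],hole(c,282,99,24))
for f in ('w4','w5','w6','w7'):
    k=dict(np.load('pics/%s.npz'%f)); print(f,rim(k,282,100))
for a in (0,5,10,15,20): print(a,pred(c,s,np.radians(a)))
E
```

```text
[ 511.55143135 -327.1081693    71.54097787] [-4.71026788 -1.94285128  8.7964297 ] [0.01360222 0.77927953 0.09719555] 42.99579083919525 (np.float64(280.0), np.float64(108.5), 552)
w4 (np.int64(25), np.int64(26))
w5 (np.int64(26), np.int64(27))
w6 (np.int64(28), np.int64(30))
w7 (np.int64(31), np.int64(31))
0 (np.float64(282.1548061783589), np.float64(98.82925599697738))
5 (np.float64(282.1756449484582), np.float64(100.73683919678014))
10 (np.float64(282.1951131623935), np.float64(104.75217499547253))
15 (np.float64(282.2126566096975), np.float64(111.17383960887129))
20 (np.float64(282.2276249731759), np.float64(120.30175321222254))
```

>>> carry_out --pt "-0.5 0 0.12 0" --pt "-1 0 0.24 0" --pt "-1.5 0 0.36 0" --pt "-2 0 0.48 0" --pt "-2.5 0 0.6 0" --pt "-2.8 0 0.67 0" --pt "-2.8 0 0.67 0"

```text
time_s: 9.0
tcp_pos: [511.9, -354.8, 64.1]
orientation: [0.712, 0.702, 0.001, 0.001]
wrist_force: [-0.3, -0.4, 5.4]
grip_width: 19.2
gripper_force: 42.5
```

```bash
python3 - <<'E'
from h import *
c=snap('wrist','w8'); s=arm.read_state(); print(s['tcp_pos'],s['wrist_force'],s['ft_torque'],s['gripper_force'],hole(c,282,105,24),rim(c,282,105))
E
```

```text
[ 511.89098202 -354.78970284   64.17850577] [-0.66606247 -0.55435723  4.30830342] [ 0.21711671 -0.03144241 -0.06201552] 42.46915519237518 (np.float64(280.5), np.float64(109.0), 559) (np.int64(30), np.int64(31))
```

>>> carry_out --pt "-0.5 0 0.12 0" --pt "-1 0 0.24 0" --pt "-1.5 0 0.36 0" --pt "-2 0 0.48 0" --pt "-2.5 0 0.6 0" --pt "-3.0 0 0.72 0" --pt "-3.2 0 0.75 0" --pt "-3.2 0 0.75 0"

```text
time_s: 9.85
tcp_pos: [509.9, -386.3, 54.2]
orientation: [0.712, 0.702, -0.0, -0.001]
wrist_force: [-0.4, -0.3, -0.8]
grip_width: 18.9
gripper_force: 41.6
```

```bash
python3 - <<'E'
from h import *
c=snap('wrist','w9'); s=arm.read_state(); print(s['tcp_pos'],s['wrist_force'],s['ft_torque'],s['gripper_force'],hole(c,282,105,24),rim(c,282,105))
E
```

```text
[ 510.01526094 -386.11708598   54.32936745] [ 0.06295101 -0.31042989 -2.09542664] [-0.04313278 -0.0319455  -0.03059807] 41.6483348608017 (np.float64(281.5), np.float64(107.5), 549) (np.int64(30), np.int64(30))
```

View pics/w9.png

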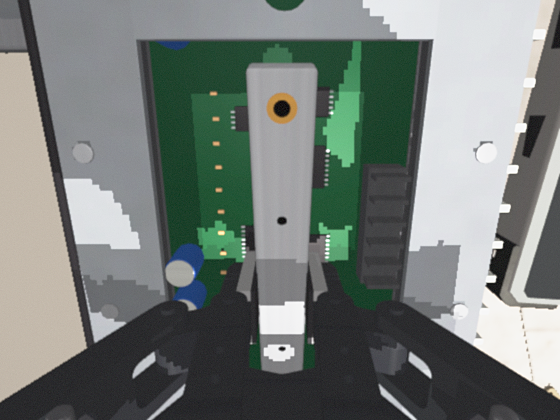

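The high end now clears the cut-out's left edge: bar end at v≈63, edge at v≈40, no contact force. Before lowering, I'll fit the exact tilt from the bar's marks.

```bash
cat >> h.py <<'E'
from scipy.optimize import least_squares
def dot(c,u,v,r=8):
    u,v=int(u),int(v); g=cv2.cvtColor(c['color'],cv2.COLOR_RGB2GRAY)[v-r:v+r+1,u-r:u+r+1].astype(float)
    w=np.clip(np.median(g)*0.75-g,0,None); y,x=np.mgrid[-r:r+1,-r:r+1]; return u+(w*x).sum()/w.sum(),v+(w*y).sum()/w.sum()
def barpt(s,th,a,b,l):  # point l along bar's top face
    T=tool(s); return s['tcp_pos']+T@np.array([a+l*np.cos(th)-5*np.sin(th),1.7,-(7.7+b)-l*np.sin(th)-5*np.cos(th)])
def fit(c,s,obs):
    f=lambda p:[proj(c,barpt(s,p[0],p[1],p[2],l))[1]-v for l,v in obs]
    r=least_squares(f,[0.2,0,0]); return r.x,r.fun
E
python3 - <<'E'
from h import *
k=dict(np.load('pics/w1.npz'))
P=[ray(k,*dot(k,*q,4),30) for q in ((283,153),(286,233.5))]; H=[ray(k,283,102,30),ray(k,286,273.5,30)]
m=(H[0]+H[1])/2; d=(H[0]-H[1]);d/=np.linalg.norm(d); print([(p-m)@d for p in P])
s=arm.read_state()
for f,hv,q1,q2 in (('w4',99.5,(282,208),(282,361)),('w9',107.5,(282,220),(282,349))):
    k=dict(np.load('pics/%s.npz'%f)); print(f,hv,dot(k,*q1),dot(k,*q2,5))
k=dict(np.load('pics/w4.npz')); 
s4=dict(s); s4['tcp_pos']=np.array([455.44,-302.37,155.39]); print('pred0',[proj(k,barpt(s4,0,0,0,l)) for l in (74,35,-35)])
E
```

```text
[np.float64(35.049556847189855), np.float64(-34.985247979928246)]
w4 99.5 (np.float64(281.6137443153108), np.float64(208.0188984335523)) (np.float64(281.4998443821973), np.float64(361.1677559912854))
w9 107.5 (np.float64(281.49822396709664), np.float64(220.33520284165266)) (np.float64(281.65778426720203), np.float64(348.3215002737726))
pred0 [(np.float64(282.0324141013651), np.float64(99.8490250899393)), (np.float64(281.7650986415042), np.float64(208.0853425414642)), (np.float64(281.3876805447308), np.float64(360.9023361997324))]
```

```bash
python3 - <<'E'
from h import *
s=arm.read_state(); k=dict(np.load('pics/w9.npz'))
x,r=fit(k,s,[(74,107.6),(35,220.3),(-35,348.3)]); print(np.degrees(x[0]),x[1:],r,s['tcp_pos'])
th,a,b=x; zc=s['tcp_pos'][2]+7.7+b
print('centre z',zc,'high top',zc+85*np.sin(th)+5*np.cos(th),'low bottom',zc-85*np.sin(th)-5*np.cos(th),'high end y',s['tcp_pos'][1]+a+85*np.cos(th)+356.4, 'low end y', s['tcp_pos'][1]+a-85*np.cos(th)+356.4)
E
```

```text
14.497549514642984 [0.57913985 1.68304519] [ 3.12638804e-13  2.84217094e-14 -6.25277607e-13] [ 510.01526094 -386.11708598   54.32936745]
centre z 63.71241263868936 high top 89.83198513072233 low bottom 37.592840146656386 high end y 53.15551345358267 low end y -111.43140570718015
```

>>> carry_out --pt "0 0 0.4 0" --pt "0 0 0.8 0" --pt "0 0 1.2 0" --pt "0 0 1.2 0" --pt "0 0 1.2 0"

```text
time_s: 10.4
tcp_pos: [510.7, -385.9, 43.1]
orientation: [0.712, 0.703, 0.0, 0.0]
wrist_force: [2.7, 0.3, -1.4]
grip_width: 19.0
gripper_force: 41.7
```

```bash
python3 - <<'E'
from h import *
s=arm.read_state(); T=tool(s); print(s['tcp_pos'],s['wrist_force'],T.T@(np.array([511.0,-357.1,s['tcp_pos'][2]])-s['tcp_pos']),np.degrees(np.arctan2(T[1,0],T[0,0])))
E
```

```text
[ 510.70350274 -385.92521599   43.06747153] [ 2.67064589  0.32688237 -1.40295224] [ 2.88266497e+01 -7.24352876e-02  2.96378458e-03] 89.26670437616427
```

>>> carry_out --pt "0.3 0 0.15 0" --pt "0.8 0 0.15 0" --pt "1.3 0 0.15 0" --pt "1.8 0 0.15 0" --pt "2.3 0 0.15 0" --pt "2.9 0 0.15 0" --pt "2.9 0 0.15 0" --pt "2.9 0 0.15 0"

```text
time_s: 11.2
tcp_pos: [511.3, -354.9, 42.1]
orientation: [0.711, 0.703, 0.002, -0.001]
wrist_force: [-0.1, 4.6, 7.5]
grip_width: 19.3
gripper_force: 42.2
```

>>> carry_out --pt "0 0 -0.3 0" --pt "0 0 -0.6 0" --pt "0 0 -0.9 0" --pt "0 0 -1.2 0" --pt "0 0 -1.2 0"

```text
time_s: 11.7
tcp_pos: [510.2, -357.1, 53.2]
orientation: [0.712, 0.702, -0.0, -0.001]
wrist_force: [-0.0, -1.5, -5.8]
grip_width: 18.8
gripper_force: 40.6
```

>>> carry_out --pt "0 0 -0.2 0" --pt "0 0 -0.4 0" --pt "0 0 -0.6 0" --pt "0 0 -0.8 0" --pt "0 0 -1.0 0" --pt "0 0 -1.0 0" --pt "0 0 -1.0 0"

```text
time_s: 12.4
tcp_pos: [510.9, -357.0, 63.8]
orientation: [0.712, 0.703, 0.0, 0.0]
wrist_force: [-1.3, -1.9, -5.1]
grip_width: 18.9
gripper_force: 40.1
```

```bash
python3 - <<'E'
from h import *
c=snap('wrist','w10'); s=arm.read_state(); print(s['tcp_pos'],s['wrist_force'],s['ft_torque'],s['gripper_force'])
a=dot(c,282,208,10);b=dot(c,282,358,6);print(a,b)
x,r=least_squares(lambda p:[proj(c,barpt(s,p[0],p[1],1.7,l))[1]-v for l,v in((35,a[1]),(-35,b[1]))],[0.05,0]).x,0
print(np.degrees(x[0]),x[1])
E
```

```text
[ 510.94690586 -356.96229727   63.72857931] [-1.19879439 -1.53530069 -5.35826616] [-0.57870239  0.10652629  0.04947668] 40.10518133640289
(np.float64(281.2002356208188), np.float64(211.1643455211007)) (np.float64(281.7575988808343), np.float64(360.2987409385731))
3.4497481477694962 0.027945447308975767
```

View pics/w10.png

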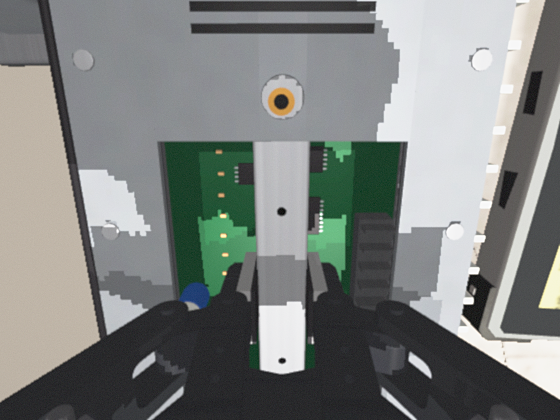

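The brass hole (281,101) shows through the left deck hole (282,98), with about 3.4° of tilt left. I'll draw it up further, gently.

>>> carry_out --pt "0 0 -0.1 0" --pt "0 0 -0.2 0" --pt "0 0 -0.3 0" --pt "0 0 -0.35 0" --pt "0 0 -0.35 0" --pt "0 0 -0.35 0"

```text
time_s: 13.05
tcp_pos: [510.9, -357.0, 67.1]
orientation: [0.712, 0.702, 0.0, 0.0]
wrist_force: [-0.9, 0.1, -6.4]
grip_width: 19.2
gripper_force: 39.8
```

```bash
cat > chk.py <<'E'
from h import *
import sys
c=snap('wrist',sys.argv[1]); s=arm.read_state(); T=tool(s); print(s['time_s'],s['tcp_pos'],s['wrist_force'],s['ft_torque'],s['gripper_force'])
a=dot(c,282,208,10);b=dot(c,282,360,6)
x=least_squares(lambda p:[proj(c,barpt(s,p[0],p[1],1.7,l))[1]-v for l,v in((35,a[1]),(-35,b[1]))],[0.05,0]).x
print(np.degrees(x[0]),x[1],np.degrees(np.arctan2(T[1,0],T[0,0])))
h=hole(c,281,101,16); p=ray(c,h[0],h[1],81); print('bar hole',h,p,'err vs deck hole (tool)',(p-np.array([513.67,-282.39,81]))@T)
E
python3 chk.py w11
```

```text
13.1 [ 510.8804683  -357.01016334   67.0695009 ] [-0.02512044 -1.10666129 -6.20895754] [-0.63307229  0.02830743  0.01296849] 39.83026385307312
1.525477065144693 -0.04952940132546304 89.25432265294448
bar hole (np.float64(281.0), np.float64(101.0), 394) [ 513.14165588 -283.76426623   81.        ] err vs deck hole (tool) [-1.38102579e+00 -5.10414439e-01 -1.99980227e-04]
```

>>> carry_out --pt "0 0 -0.05 0" --pt "0 0 -0.1 0" --pt "0 0 -0.15 0" --pt "0 0 -0.2 0" --pt "0 0 -0.2 0" --pt "0 0 -0.2 0"

```text
time_s: 13.7
tcp_pos: [510.8, -357.0, 68.0]
orientation: [0.712, 0.702, -0.0, -0.0]
wrist_force: [5.1, -4.2, -17.7]
grip_width: 19.0
gripper_force: 38.5
```

```bash
python3 chk.py w12
```

```text
13.75 [ 510.81153449 -356.94792315   68.04902323] [  3.70943851  -4.1529063  -16.77438487] [-1.06370594 -0.68348205 -0.00671883] 38.49312901496887
1.0162286804530107 -0.12078779404202608 89.2551267260051
bar hole (np.float64(281.0), np.float64(101.0), 382) [ 513.06648409 -283.71235666   81.        ] err vs deck hole (tool) [-1.33009039e+00 -5.86274584e-01 -5.05810438e-04]
```

>>> carry_out --pt "0 0 -0.03 0" --pt "0 0 -0.05 0" --pt "0 0 -0.05 0" --pt "0 0 -0.05 0" --pt "0 0 -0.05 0"

```text
time_s: 14.25
tcp_pos: [510.8, -356.9, 68.0]
orientation: [0.712, 0.703, -0.0, -0.001]
wrist_force: [5.0, -4.0, -19.4]
grip_width: 19.2
gripper_force: 38.1
```

```bash
python3 chk.py w13; python3 - <<'E'
from h import *
c=dict(np.load('pics/w4.npz'));s=arm.read_state(); s['tcp_pos']=np.array([455.44,-302.37,155.39])
a=dot(c,282,208,10);b=dot(c,282,360,6)
for bb in (0,1.7):
  x=least_squares(lambda p:[proj(c,barpt(s,p[0],p[1],bb,l))[1]-v for l,v in((35,a[1]),(-35,b[1]))],[0.05,0]).x; print('w4',np.degrees(x[0]),x[1])
t=snap('top','t2'); 
for p in ((511.72,-430.39,84),(513.67,-282.39,84)): print(proj(t,p))
im=cv2.imread('pics/t2.png')[180:280,270:420]; cv2.imwrite('pics/t2c.png',cv2.resize(im,None,fx=5,fy=5,interpolation=cv2.INTER_CUBIC))
E
```

```text
14.3 [ 510.76628995 -356.95846673   68.02966924] [  5.82365649  -3.9408696  -18.67413277] [-1.27430852 -0.94189269 -0.04073259] 38.108269572257996
0.9858406300219623 -0.1214435835498368 89.25260652099271
bar hole (np.float64(281.0), np.float64(101.0), 378) [ 513.05985102 -283.70881931   81.        ] err vs deck hole (tool) [-1.32666546e+00 -5.92895120e-01 -5.34990060e-04]
w4 -0.25211638214897997 -0.03381183600181799
w4 1.0830958619448705 0.8544863169983694
(np.float64(380.16164859507967), np.float64(229.41030757457605))
(np.float64(312.4247655015446), np.float64(227.3235477141129))
```

View pics/t2c.png

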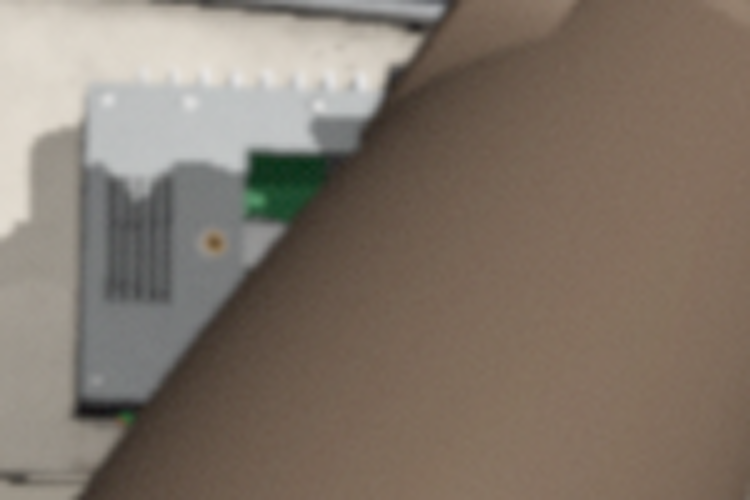

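The bar is level: its height (TCP +7.7 ≈ 75.7) matches the 76 expected, and the centre of pressure lies between its ends. The left hole shows brass through the deck, about 1.5 mm off centre. The pull is steady at about 18 N, so I'm handing in.

```bash
python3 -c "
from station import arm
print(arm.finish_job())"
```

```text
the job is handed in; nothing more can be done
None
```

The job is handed in with no verdict returned: the bar is held level against the deck's underside with a pull of about 18 N, its left hole about 1.5 mm off the deck hole's centre; the arm hid the right hole, so I judged that end only from the bar's alignment and the measured forces.

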